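Check a welding filter in the lens tester

ROBOT

A 6-joint arm with a two-finger parallel gripper is mounted at the origin on the work surface. World frame = base frame: x ahead of the robot, y to its left, z up, the work surface at z = 0. Lengths are in mm, angles in degrees, forces in N, time in s.
With the tool pointing down it reaches from about 275 to 725 mm from the base axis. Payload 5.6 kg.
Tool frame: the origin (TCP) lies at the very end of the fingers, on their centre line; the grasp point (between the pads) lies 19 mm behind it; z points along the fingers, y is the line along which they close (so a half turn about z gives the same grasp; the last joint's range is limited). The gripper opens to 85 mm and grips with 20 to 120 N. Pads are 22 mm wide; open, the fingers measure 114 mm over their backs; the gripper's body (76 mm by 85 mm) begins 54 mm behind the grasp point. The pads swing forward as they close: fully open they stand 13 mm farther back than shut.
Start: joints at [-49.641, 14.616, 6.199, 0, -81.583, -16.306], TCP at [224.186, -502.229, 231.283] pointing down, gripper open.
Joint ranges: [-168.99, 168.99], [-69.2, 112.95], [-62.41, 85.93], [-164.36, 98.24], [-168.68, -3.75], [-174.98, 174.98]. Speed limits (degrees/s): [147.25, 147.25, 180, 180, 180, 180].

INTERFACE

Orientations are given as a 3x3 rotation matrix whose columns are the frame's x, y, z axes.
In Python, from station import state, read_camera, finish_job gives the robot as it stands.
- The arm moves only by the tool carry_out, never from a script. Its argument "commands" is a list of rows, each a list of 2 entries, a list of its own where there are three numbers: the shift along the tool's x, y, z in mm, then the turn about the tool's z in rad. In form: [[[dx, dy, dz], yaw], ...]. A call has 1 to 8 rows; each row is the pose to reach, as a shift and turn from the pose commanded when the call began, along the tool's axes at that moment; what a row does not reach only later rows make up. A row lasts 1/10 s, in which the tool goes at most 50 mm and 8.59 degrees, less where a joint would pass 70% of its speed; a pose out of reach is approached as far as the arm can. A call with a gripper value outside its range is refused whole. "jaw" is the opening in per cent of the stroke, from 0 (shut) to 100 (fully open), set as the call begins (left out, the last holds). The fingers move at their own pace and stop on an object; the grip force is fixed at half the most. Time passes only in rows, so rows that repeat a pose let the fingers close. It gives the time, the measured TCP pose, the force, the opening and the grip force at its end, in the units of the state.
- state(): the state, without advancing time (a new reading comes with each control period).
- read_camera(name): name is "scene" or "top"; returns a dict with "color" (420x560x3 uint8, red, green, blue), "range_z" (420x560 float32, mm along the optical axis (not along the pixel's ray), 0 where there is no reading), "fov_y" (degrees; the focal length in pixels is half the picture's height over the tangent of half this angle, whatever the lens; pixels are square), "cx", "cy" (the principal point, pixels), "view" (4x4, takes a point from world to camera coordinates). Camera axes: x right, y up, looking along -z (the intrinsics and any distortion apply to the point x, -y, -z); pixel columns grow to the right and rows downward; lengths in mm; the calibration is good to about 2 mm. A picture is of the moment at which its call begins.
- finish_job(): hands the job in; it is judged then, once.
The state is a dict: "clock": time; "qpos": joint angles; "dq": joint speeds; "joint_efforts": joint torques, N m; "tcp_pos": TCP position; "ee_rot": TCP orientation; "force": force on the tool from outside, world axes, zero at the start; "wrist_torque": the same for the moment, N m; "gripper_width": opening from 0.0 (shut) to 1.0 (fully open); "gripper_force": force on a finger pad.
Only numpy, scipy, OpenCV 4.12 (cv2) and the standard library are available. Lean on these libraries where they do the work, as an engineer would, in place of code of your own. Each camera call takes 0.05 s, during which the arm holds its last target. There are 200 camera calls.

TASK

Zero the lens tester while its light path is still empty by pressing the plunger on top of it fully down to its stop and letting it spring back. Then take the tall filter out of the rack, gripping it only by its two narrow matt sides so that no finger touches the glass, and hold it upright between the tester's two barrels, square across the light path with the middle of its glass on the barrels' axis. Finish still holding it there, steady and clear of the tester; leave everything else on the bench where it is.

Things in the scene. Friction and masses are not known exactly. Their poses are not given: they have to be found in the camera images.
- tall_filter: Framed welding filter, the tallest of three upright in the rack: 46 mm wide (own x), 14 thick (own y), 104 tall (own z, up), about 100 g. Origin: centre of its underside. Grey frame: foot 22 high, cap 12 high, matt strip 6 wide down each narrow side. Grip it by the narrow sides (facing own +x and -x, 46 apart; 35 N is fine); the broad faces (own +y, -y) are glass.
- tall_filter_glass: The green glass pane of the tall filter, 34 wide (own x), 70 high (own z), 15 thick, so 0.5 proud of the frame on both broad faces (own +y and -y). Origin at the pane's centre, 57 above the filter's underside; axes as the filter's. Fingers must not touch it.
- rack: Fixed plywood block, 90 (own x) by 190 (own y) by 34 mm high, origin at the centre of its underside. Three slots in its top at own y = -58, 0, +58 mm, each 49 by 17 and 18 deep (floor 16 above the bench), hold the tall filter and two short ones in any order, widths along the rack's x. Lift straight up.
- tester: Fixed lens tester: base 120 (own x) by 290 (own y) by 20 mm high, origin at the centre of its underside. A grey head, 85 by 60, stands at each end (own y = +112, -112) up to 155 above the bench; each has a black barrel, 44 in diameter, pointing at the other. 124 mm are free between the barrels, open above and to both x sides.
- beam (a point): Middle of the tester's light path: midway between the two barrels, on their common axis, 120 mm above the bench. The light runs along its y axis (the tester's y).
- plunger (a joint): Travel of the tester's zero plunger in m: 0 up, 0.012 at its stop (down). It springs back; about 3 N start it and 9 N take it to the stop.
- plunger_top (a point): Centre of the top of the plunger's head, an aluminium disc of 32 diameter and 10 thick on top of the tester's head at own y = +112 mm (the head without the dark display); 191 mm above the bench when up, 179 at the stop. Moves straight down.
- short_filter_a: framed filter standing in another slot of the rack, as the tall filter in every way but only 70 tall (its glass pane 36 high). Leave alone. Sizes in mm; origin at the centre of its underside.
- short_filter_b: second short filter, like short_filter_a. Leave alone. Sizes in mm; origin at the centre of its underside.
- tee: steel pipe tee standing on end, 60 in diameter, 80 high, its side stub to own +y, 48 from the axis. Leave alone. Sizes in mm; origin at the centre of its underside.
- nipple: short plain steel tube on end, 38 in diameter, 40 high, near the middle of the bench. Leave alone. Sizes in mm; origin at the centre of its underside.
- brush: hand brush lying flat behind the work. Leave alone.
- tip_jar: closed round grey jar, 60 in diameter, 85 high. Leave alone. Sizes in mm; origin at the centre of its underside.
- collar: thick steel ring lying flat, 68 in diameter, 35 high. Leave alone. Sizes in mm; origin at the centre of its underside.

How it is judged (in metres and radians):
On the way, in this order (a step that is already met when the one before it is completed fails the run):
1. the plunger is pressed to its stop (over 10.5 of 12 mm) with the tall filter still in the rack (value of joint plunger above 0.0105 m and distance of tall_filter from where it was at the start of the episode below 0.015 m), for 0.1 s.
2. the plunger has sprung back up (value of joint plunger below 0.003 m), for 0.1 s.
3. the tall filter is gripped and lifted clear of the rack (height (world z) of tall_filter above 0.039 m and contact force between the fingers and tall_filter above 2 N), for 0.1 s.
At the end, for the whole second after the job is handed in: Fingers hold the tall filter (over 2 N) steady between the barrels, off the tester: glass centre within 10 mm of the light axis sideways and in height, within 35 mm of midway; square to the light and upright within 0.15 rad; plunger up (x of tall_filter_glass in the frame of beam between -0.01 and 0.01 m and z of tall_filter_glass in the frame of beam between -0.01 and 0.01 m and y of tall_filter_glass in the frame of beam between -0.035 and 0.035 m and angle between the y axis of tall_filter and the y axis of beam, either way round below 0.15 rad and angle between tall_filter's own z axis and vertical below 0.15 rad and contact force between the fingers and tall_filter above 2 N and contact force between tall_filter and tester below 0.2 N and linear speed of tall_filter below 0.02 m/s and value of joint plunger below 0.003 m); the arm keeps its last pose, push and grip.
It fails at once if a finger or the arm touches the tall filter's glass (over 0.5 N) (contact force between any of the fingers, the arm and tall_filter_glass above 0.5 N).
It fails at once if a short filter is moved by more than 25 mm (distance of any of short_filter_a, short_filter_b from where it was at the start of the episode above 0.025 m).
It fails at once if another thing on the bench (tee, nipple, brush, jar, collar) is moved by more than 25 mm (distance of any of tee, nipple, brush, tip_jar, collar from where it was at the start of the episode above 0.025 m).
It also fails if it takes over 50 s, if anything falls off the work surface, if the arm or the gripper's body presses on something with over 40 N, if the wrist force passes 120 N, or if a joint passes its speed limit or range.

## Working session

There is one attempt and no reset: what is moved stays moved. The work goes in short steps, Python scripts to look and compute and a tool call to move; the robot and the scene stay as the last step left them, time stands still between calls to the robot, and variables do not carry over. Pictures are saved under pics/ and viewed, at most 10 in all, crops included, and the job is handed in when it is done.

Besides the shell and the picture viewer there is one more tool, called after ">>>" by a JSON object that holds its "op" and its "data". carry_out: Moves the arm, as the interface text tells. Its arguments: {"type":"object","properties":{"commands":{"type":"array","items":{"type":"array"}},"jaw":{"type":"number"}},"required":["commands"]}

```bash
mkdir -p pics
cat > h.py <<'E'
import numpy as np, cv2
from station import state, read_camera
def snap(n):
    c=read_camera(n); np.savez(f'pics/{n}.npz',**{k:np.asarray(v) for k,v in c.items()}); return c
def pts(c):
    H,W=c['range_z'].shape; f=H/2/np.tan(np.radians(c['fov_y'])/2)
    u,v=np.meshgrid(np.arange(W),np.arange(H)); d=c['range_z']
    P=np.stack([(u-c['cx'])/f*d,-(v-c['cy'])/f*d,-d,np.ones_like(d)],-1)
    return (P@np.linalg.inv(c['view']).T)[...,:3]
E
python3 - <<'E'
from h import *
s=state();print({k:np.round(v,3) for k,v in s.items()})
ims=[]
for n in('scene','top'):
    c=snap(n);cv2.imwrite(f'pics/{n}0.png',c['color'][...,::-1]);print(n,c['fov_y'],c['cx'],c['cy'],np.round(c['view'],3).tolist(),[k for k in c])
E
```

```text
{'clock': np.float64(0.0), 'qpos': array([-4.9642e+01,  1.4652e+01,  6.1300e+00, -2.6000e-02, -8.1581e+01,
       -1.6307e+01]), 'dq': array([-0.009,  0.003,  0.003,  0.112,  0.009,  0.079]), 'joint_efforts': array([ 1.0000e-03, -3.8663e+01,  2.3795e+01,  5.3650e+00, -6.0000e-03,
        0.0000e+00]), 'tcp_pos': array([ 224.009, -501.786,  230.403]), 'ee_rot': array([[-0.913, -0.407, -0.001],
       [-0.407,  0.913,  0.002],
       [ 0.   ,  0.002, -1.   ]]), 'force': array([-0.576,  0.337, -0.335]), 'wrist_torque': array([ 0.021,  0.02 , -0.021]), 'gripper_force': np.float64(0.0), 'gripper_width': np.float64(1.0)}
scene 49.594652889435494 279.9381381956281 205.15814955603966 [[0.694, 0.72, -0.016, -392.115], [-0.489, 0.487, 0.724, 180.028], [0.529, -0.494, 0.69, -1764.029], [0.0, 0.0, 0.0, 1.0]] ['color', 'range_z', 'fov_y', 'cx', 'cy', 'view']
top 56.27588691151006 283.11508963547874 210.579014957902 [[-0.005, -1.0, -0.002, 14.495], [0.987, -0.005, 0.159, -572.666], [-0.159, -0.001, 0.987, -1112.917], [0.0, 0.0, 0.0, 1.0]] ['color', 'range_z', 'fov_y', 'cx', 'cy', 'view']
```

View pics/scene0.png

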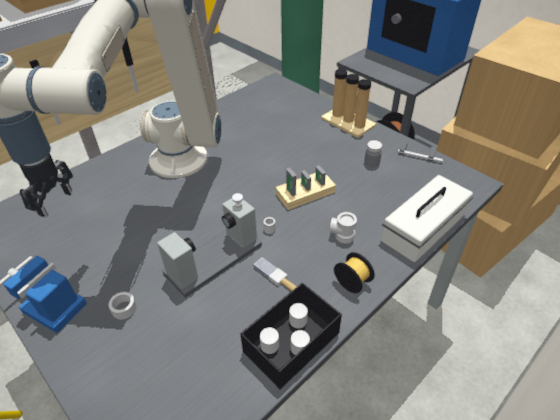

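View pics/top0.png

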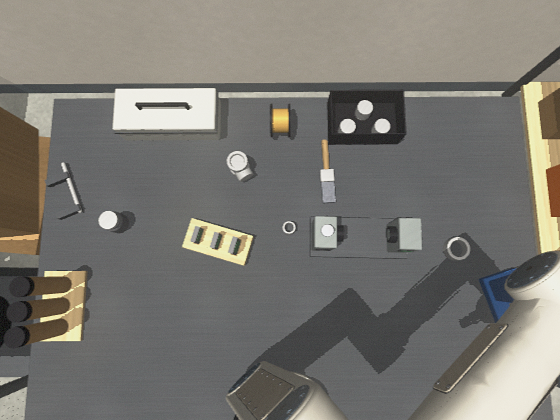

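The scene view shows the tester (heads near (240,220) and (178,260), plunger at (238,201)) and the rack, with the tall filter leftmost at (291,181). The top view has the plunger at (327,230), the rack at (217,241) and the tall filter probably at (235,245). Next I measure these from both views.

```bash
cat > m.py <<'E'
from h import *
def load(n):
    c=dict(np.load(f'pics/{n}.npz')); return c
def rect(xy):
    (c,s,a)=cv2.minAreaRect(xy.astype(np.float32)); return np.round(c,1),np.round(s,1),round(a,2)
if __name__=='__main__':
  for n in('top','scene'):
    c=load(n);P=pts(c);d=c['range_z']>0
    hsv=cv2.cvtColor(c['color'],cv2.COLOR_RGB2HSV)
    print(n)
    t=P[d&(abs(P[...,2])<15)];print(' table z',np.median(t[:,2]))
    box=lambda x0,x1,y0,y1,z0,z1:d&(P[...,0]>x0)&(P[...,0]<x1)&(P[...,1]>y0)&(P[...,1]<y1)&(P[...,2]>z0)&(P[...,2]<z1)
    # bounding of workspace
    for nm,(r0,r1,k0,k1),zs in [('rack',((210,270,178,258) if n=='top' else (160,210,270,340)),[(28,42),(70,95),(105,135)]),
                 ('tester',((205,260,300,430) if n=='top' else (190,290,155,265)),[(140,165),(180,200)])]:
        w=np.zeros(d.shape,bool);w[r0:r1,k0:k1]=1
        for z0,z1 in zs:
            m=(w&d&(P[...,2]>z0)&(P[...,2]<z1)).astype(np.uint8)
            k,L,st,ce=cv2.connectedComponentsWithStats(m)
            for i in range(1,k):
                if st[i,4]<12: continue
                q=P[L==i];print(' ',nm,z0,z1,'px',ce[i].round(),st[i,4],'z',q[:,2].mean().round(1),'mean',q[:,:2].mean(0).round(1),rect(q[:,:2]))
E
python3 m.py
```

```text
top
 table z 0.2792487430469919
  rack 28 42 px [218. 241.] 1525 z 34.2 mean [483.7 203.8] (array([484.9, 205.4]), array([190.7,  90.2]), 73.37)
  rack 70 95 px [196. 234.] 105 z 84.5 mean [501.4 259.1] (array([501.7, 260.3]), array([15.2, 45.9]), 73.31)
  rack 70 95 px [215. 240.] 102 z 84.2 mean [484.2 204.8] (array([484.6, 206. ]), array([15.3, 45.2]), 73.81)
  rack 70 95 px [237. 246.] 18 z 81.9 mean [465.2 143.1] (array([466.5, 142.8]), array([ 1.2, 41.9]), 73.27)
  rack 105 135 px [233. 245.] 103 z 119.2 mean [467.8 148.9] (array([468.2, 149.3]), array([14.9, 46.1]), 73.11)
  tester 140 165 px [327. 232.] 647 z 154.0 mean [ 497.6 -103.2] (array([ 498.6, -111.5]), array([80.1, 85. ]), 87.62)
  tester 140 165 px [409. 234.] 797 z 153.5 mean [ 492.1 -320.7] (array([ 492.6, -316.2]), array([79.3, 82.8]), 89.6)
  tester 180 200 px [327. 230.] 122 z 190.9 mean [ 498.6 -101.3] (array([ 498.8, -101.7]), array([28.2, 31.2]), 87.95)
scene
 table z -1.1011497817530653
  rack 28 42 px [304. 189.] 689 z 32.9 mean [489.7 190.1] (array([483.5, 201.4]), array([194. ,  96.3]), 73.76)
  rack 70 
[... 201 characters left out ...]
77.57)
  rack 70 95 px [291. 183.] 55 z 82.0 mean [473.3 139.9] (array([469.9, 145. ]), array([16.8, 46.2]), 73.54)
  rack 105 135 px [290. 174.] 67 z 115.2 mean [467.8 144.7] (array([466.8, 146.1]), array([16.2, 47.1]), 73.75)
  tester 140 165 px [238. 209.] 421 z 152.5 mean [ 506.5 -111.3] (array([ 498.1, -108.2]), array([90. , 63.6]), 3.75)
  tester 140 165 px [226. 216.] 13 z 142.3 mean [ 495.9 -148.9] (array([ 496. , -149.6]), array([12.1, 12.1]), 46.17)
  tester 140 165 px [174. 247.] 610 z 152.2 mean [ 496.5 -329.6] (array([ 492.6, -318.9]), array([79.7, 89.4]), 87.56)
  tester 180 200 px [237. 198.] 83 z 188.4 mean [ 498.8 -105.6] (array([ 498.5, -104.6]), array([29.2, 32.2]), 47.05)
```

>>> {"op": "carry_out", "data": {"commands": [[[-20, 12, 0], 0], [[-60, 37, 0], 0], [[-102, 62, 0], 0], [[-144, 88, 0], 0], [[-186, 114, 0], 0], [[-228, 139, 0], 0], [[-270, 165, 0], 0], [[-312, 191, 0], 0]], "jaw": 0}}

```text
clock: 0.9
tcp_pos: [431.8, -198.6, 231.1]
ee_rot: [[-0.913, -0.408, -0.0], [-0.408, 0.913, 0.0], [0.0, 0.0, -1.0]]
force: [1.6, -1.0, -0.0]
gripper_width: 0.001
gripper_force: 0.0
```

Run:
```python
from m import *
P=pts(load('top'));c=load('top');S=load('scene');Q=pts(S)
for n,X in(('top',P),('scene',Q)):
    for nm,x0,x1,y0,y1,z0,z1 in[('h1',440,560,-150,-60,150,158),('h2',440,560,-400,-262,150,158),('base',400,600,-480,-20,14,26)]:
        m=(X[...,0]>x0)&(X[...,0]<x1)&(X[...,1]>y0)&(X[...,1]<y1)&(X[...,2]>z0)&(X[...,2]<z1)
        q=X[m];print(n,nm,len(q),rect(q[:,:2]))
```

```text
top h1 563 (array([ 499.1, -102. ]), array([59.1, 83.9]), 88.92)
top h2 675 (array([ 492.6, -324.4]), array([60.6, 83. ]), 89.31)
top base 2292 (array([ 494.4, -274.4]), array([412.7, 120.3]), 88.55)
scene h1 319 (array([ 497.8, -105. ]), array([59.5, 87.9]), 89.76)
scene h2 493 (array([ 491., -329.]), array([59.6, 87.2]), 88.03)
scene base 1827 (array([ 494.3, -249.3]), array([460.1, 125. ]), 88.85)
```

>>> {"op": "carry_out", "data": {"commands": [[[-40, 24, 0], 0], [[-75, 46, 5], 0], [[-95, 58, 15], 0], [[-101, 61, 25], 0], [[-101, 61, 30], 0], [[-101, 61, 30], 0]]}}

```text
clock: 1.5
tcp_pos: [497.6, -104.4, 200.3]
ee_rot: [[-0.913, -0.407, -0.002], [-0.407, 0.913, -0.0], [0.002, 0.001, -1.0]]
force: [0.3, -0.3, 0.3]
gripper_width: -0.001
gripper_force: 0.0
```

Run:
```python
from h import *
for n in('scene','top'):
    c=snap(n);r=(130,235,180,300) if n=='scene' else (180,285,270,390)
    cv2.imwrite(f'pics/{n}1.png',cv2.resize(c['color'][r[0]:r[1],r[2]:r[3],::-1],None,fx=3,fy=3))
a=[cv2.resize(cv2.imread(f'pics/{n}1.png'),(360,315)) for n in('scene','top')]
cv2.imwrite('pics/both1.png',np.hstack(a));s=state();print(s['tcp_pos'],s['force'])
```

```text
[ 498.16592879 -104.82366652  201.65801363] [0.02788052 0.41864963 0.51282235]
```

View pics/both1.png

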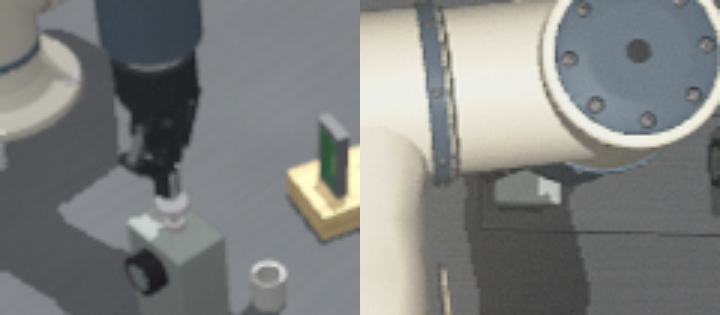

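The scene crop (left half) shows the closed fingers right over the plunger disc at about (172,205), and the arm hides the top view. I'll press now.

>>> {"op": "carry_out", "data": {"commands": [[[0, 1, 6], 0], [[0, 1, 11], 0], [[0, 1, 15], 0], [[0, 1, 18], 0], [[0, 1, 20.5], 0], [[0, 1, 22.5], 0], [[0, 1, 22.5], 0], [[0, 1, 22.5], 0]]}}

```text
clock: 2.4
tcp_pos: [498.1, -103.4, 179.8]
ee_rot: [[-0.913, -0.408, 0.001], [-0.408, 0.913, -0.001], [-0.0, -0.001, -1.0]]
force: [-3.5, -0.0, 9.2]
gripper_width: 0.002
gripper_force: 4.0
```

>>> {"op": "carry_out", "data": {"commands": [[[0, 0, 1.5], 0], [[0, 0, 3], 0], [[0, 0, 3], 0], [[0, 0, 3], 0]]}}

```text
clock: 2.8
tcp_pos: [498.2, -103.4, 178.9]
ee_rot: [[-0.913, -0.408, 0.003], [-0.408, 0.913, -0.001], [-0.002, -0.002, -1.0]]
force: [-8.1, 2.2, 19.3]
gripper_width: -0.002
gripper_force: 9.8
```

>>> {"op": "carry_out", "data": {"commands": [[[0, 0, -12], 0], [[0, 0, -35], 0], [[0, 0, -64], 0], [[0, 0, -64], 0]]}}

```text
clock: 3.2
tcp_pos: [500.1, -103.3, 243.6]
ee_rot: [[-0.913, -0.408, 0.007], [-0.408, 0.913, -0.001], [-0.006, -0.004, -1.0]]
force: [0.5, -0.0, 0.1]
gripper_width: 0.001
gripper_force: 0.0
```

>>> {"op": "carry_out", "data": {"commands": [[[-10, 30, 0], -0.12], [[-24, 76, 0], -0.26], [[-38, 122, 0], -0.4], [[-52, 168, 0], -0.54], [[-64, 210, 0], -0.68], [[-72, 234, 0], -0.8], [[-74, 241, 0], -0.862], [[-74, 241, 0], -0.862]], "jaw": 100}}

```text
clock: 4.0
tcp_pos: [467.1, 148.5, 238.9]
ee_rot: [[-0.283, -0.959, -0.001], [-0.959, 0.283, -0.0], [0.001, 0.001, -1.0]]
force: [-0.8, -0.5, 0.5]
gripper_width: 1.001
gripper_force: 0.0
```

>>> {"op": "carry_out", "data": {"commands": [[[0, 0, 0], 0], [[0, 0, 10], 0], [[0, 0, 30], 0], [[0, 0, 50], 0], [[0, 0, 60], 0], [[0, 0, 60], 0], [[0, 0, 60], 0]]}}

```text
clock: 4.7
tcp_pos: [468.0, 147.0, 180.3]
ee_rot: [[-0.286, -0.958, 0.001], [-0.958, 0.286, -0.0], [-0.0, -0.001, -1.0]]
force: [-0.3, -0.2, -0.6]
gripper_width: 1.0
gripper_force: 0.0
```

Run:
```python
from h import *
s=state();print(s['tcp_pos'],s['ee_rot'],s['gripper_width'])
for n in('scene','top'):
    c=snap(n);r=(110,215,230,350) if n=='scene' else (190,295,160,280)
    cv2.imwrite(f'pics/{n}2.png',cv2.resize(c['color'][r[0]:r[1],r[2]:r[3],::-1],(400,350),interpolation=cv2.INTER_CUBIC))
cv2.imwrite('pics/both2.png',np.hstack([cv2.imread(f'pics/{n}2.png') for n in('scene','top')]))
P=pts(read_camera('scene'));m=(abs(P[...,2]-190)<4)&(P[...,0]>440)&(P[...,0]<560)&(P[...,1]>-150)&(P[...,1]<-60);print('plunger px',m.sum(),P[m].mean(0))
```

```text
[467.97450682 147.03781792 180.28231406] [[-2.85687038e-01 -9.58322667e-01  7.62593957e-04]
 [-9.58322964e-01  2.85687043e-01 -1.04679472e-04]
 [-1.17546502e-04 -7.60716869e-04 -9.99999704e-01]] 1.0001346507608393
plunger px 67 [ 497.54260208 -105.36142925  189.50736116]
```

View pics/both2.png

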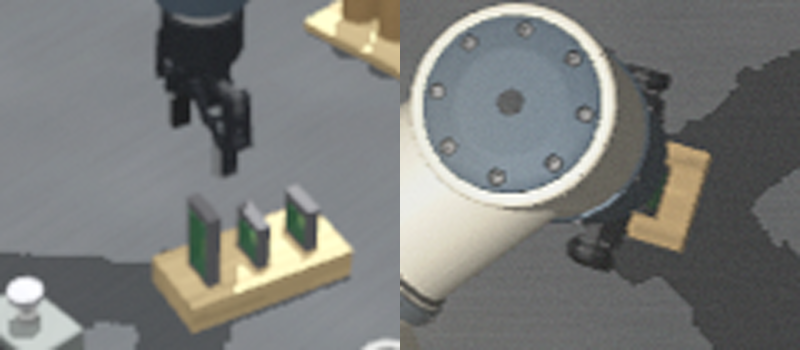

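The plunger is back up (z about 190), and the open fingers sit on either side of the tall filter, at (200,240) in the left crop. I'll go down and grip.

>>> {"op": "carry_out", "data": {"commands": [[[0, 0, 15], 0], [[0, 0, 40], 0], [[0, 0, 65], 0], [[0, 0, 90], 0], [[0, 0, 105], 0], [[0, 0, 110], 0], [[0, 0, 110], 0], [[0, 0, 110], 0]]}}

```text
clock: 5.65
tcp_pos: [468.4, 147.8, 71.0]
ee_rot: [[-0.285, -0.959, 0.002], [-0.959, 0.285, 0.001], [-0.001, -0.002, -1.0]]
force: [0.3, -0.4, 0.0]
gripper_width: 1.0
gripper_force: 0.0
```

Run:
```python
from h import *
s=state();print(s['tcp_pos'],s['force'])
c=snap('scene');r=(110,215,230,350)
cv2.imwrite('pics/s3.png',cv2.resize(c['color'][r[0]:r[1],r[2]:r[3],::-1],(600,525),interpolation=cv2.INTER_CUBIC))
```

```text
[468.4245934  147.81988847  70.97154479] [ 0.28784263 -0.44623085  0.04522701]
```

View pics/s3.png

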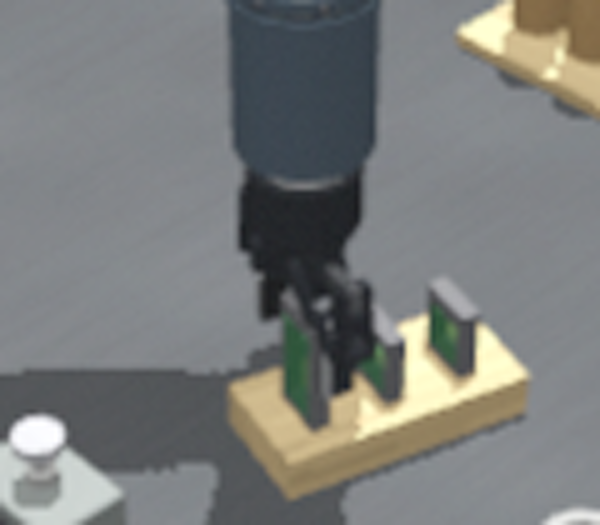

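Run:
```python
from m import *
c=load('scene');P=pts(c);ex=np.array([.958,-.286]);ey=np.array([.286,.958])
q=P[...,:2]-[468.4,147.8];a=q@ex;b=q@ey;z=P[...,2];V=c['color'].max(-1);C=c['color'].astype(int)
m=(abs(a)<80)&(abs(b)<35)&(z>65)&(z<112)&(V<75)&(a>25)
print('finger',m.sum(),np.percentile(a[m],[5,50,95]),np.percentile(b[m],[5,50,95]),z[m].min())
m=(abs(a)<35)&(abs(b)<30)&(z>40)&(z<125)&(a>16)&(V>=75)
print('filter narrow',m.sum(),np.percentile(a[m],[5,50,95]),np.percentile(b[m],[5,50,95]))
g=(C[...,1]>C[...,0]+25)&(abs(a)<35)&(abs(b)<30)&(z>40);print('glass',g.sum(),np.median(a[g]),np.median(b[g]))
```

```text
finger 12 [48.95635635 54.0719909  57.30908462] [-8.49507028 -4.25761974  0.79053077] 90.93182622009408
filter narrow 40 [16.89083555 19.53880489 22.68094107] [-10.4593924   -6.82562667   4.22000346]
glass 59 -0.5727588443640192 -9.329442668131179
```

The filter is centred between the fingers to about 2 mm, so I'll grip it.

>>> {"op": "carry_out", "data": {"commands": [[[0, 0, 0], 0], [[0, 0, 0], 0], [[0, 0, 0], 0], [[0, 0, 0], 0], [[0, 0, 0], 0], [[0, 0, 0], 0], [[0, 0, 0], 0], [[0, 0, 0], 0]], "jaw": 0}}

```text
clock: 6.5
tcp_pos: [467.8, 147.5, 70.3]
ee_rot: [[-0.285, -0.959, 0.001], [-0.959, 0.285, 0.0], [-0.0, -0.001, -1.0]]
force: [-1.5, 0.2, 6.5]
gripper_width: 0.531
gripper_force: 60.7
```

>>> {"op": "carry_out", "data": {"commands": [[[0, 0, -5], 0], [[0, 0, -13], 0], [[0, 0, -23], 0], [[0, 0, -35], 0], [[0, 0, -50], 0], [[0, 0, -65], 0], [[0, 0, -75], 0], [[0, 0, -75], 0]]}}

```text
clock: 7.3
tcp_pos: [468.5, 147.8, 146.5]
ee_rot: [[-0.285, -0.959, 0.003], [-0.959, 0.285, 0.002], [-0.002, -0.002, -1.0]]
force: [0.5, -0.3, -1.0]
gripper_width: 0.529
gripper_force: 61.0
```

>>> {"op": "carry_out", "data": {"commands": [[[0, 0, -15], 0], [[0, 0, -35], 0], [[0, 0, -60], 0], [[0, 0, -85], 0], [[0, 0, -110], 0], [[0, 0, -127], 0], [[0, 0, -135], 0], [[0, 0, -135], 0]]}}

```text
clock: 8.1
tcp_pos: [467.8, 147.6, 280.0]
ee_rot: [[-0.285, -0.959, 0.001], [-0.959, 0.285, 0.001], [-0.001, -0.0, -1.0]]
force: [1.2, 0.2, -0.8]
gripper_width: 0.532
gripper_force: 61.1
```

>>> {"op": "carry_out", "data": {"commands": [[[12, -5, 0], -0.02], [[35, -13, 0], -0.05], [[65, -25, 0], -0.09], [[97, -37, 0], -0.13], [[130, -49, 0], -0.17], [[162, -62, 0], -0.21], [[190, -72, 0], -0.25], [[210, -80, 0], -0.26]]}}

```text
clock: 8.9
tcp_pos: [483.6, -78.3, 278.0]
ee_rot: [[-0.029, -1.0, -0.003], [-1.0, 0.029, -0.0], [0.0, 0.003, -1.0]]
force: [0.1, 0.5, -1.6]
gripper_width: 0.533
gripper_force: 61.1
```

Run:
```python
from h import *
s=state();print(s['tcp_pos'],s['ee_rot'],s['force'],s['gripper_force'])
```

```text
[483.58628173 -78.34291587 278.03624843] [[-2.88282926e-02 -9.99579984e-01 -2.96396844e-03]
 [-9.99584375e-01  2.88284221e-02 -9.81985695e-07]
 [ 8.64281064e-05  2.96270823e-03 -9.99995607e-01]] [ 0.06324321  0.45678388 -1.61336156] 61.079034861177206
```

>>> {"op": "carry_out", "data": {"commands": [[[20, -3, 0], 0], [[50, -6, 0], 0], [[82, -9, 0], 0], [[110, -12, 0], 0], [[130, -15, 0], 0], [[136, -15, 0], 0], [[136, -15, 0], 0], [[136, -15, 0], 0]]}}

```text
clock: 9.7
tcp_pos: [495.2, -212.4, 279.1]
ee_rot: [[-0.029, -1.0, -0.001], [-1.0, 0.029, 0.001], [-0.001, 0.001, -1.0]]
force: [0.3, -0.2, -0.6]
gripper_width: 0.525
gripper_force: 61.1
```

```bash
cat > g.py <<'E'
from m import *
# held filter pose from the scene view, in the tester's axes about the beam (tester pose from the same camera too)
import sys
c=snap('scene');s=state();P=pts(c);t=s['tcp_pos'];print('tcp',t.round(1),s['ee_rot'].round(3).tolist(),s['gripper_force'])
C=c['color'].astype(int);q=P-t
near=(abs(q[...,0])<40)&(abs(q[...,1])<30)&(q[...,2]>-70)&(q[...,2]<50)&(c['range_z']>0)
g=near&(C[...,1]>C[...,0]+25)&(C[...,1]>C[...,2]+10)
G=P[g];print('glass n',len(G),'mean',G.mean(0).round(1),'z range',np.percentile(G[:,2],[2,98]).round(1),'x range',np.percentile(G[:,0],[2,98]).round(1))
n=np.linalg.svd(G-G.mean(0),full_matrices=False)[2][2];print('normal',(n*np.sign(n[1])).round(3))
f=near&(q[...,2]<-8);F=P[f];print('lowest z',np.percentile(F[:,2],[0,1,3]).round(1))
cv2.imwrite(sys.argv[1],cv2.resize(c['color'][130:300,140:300,::-1],(560,595),interpolation=cv2.INTER_CUBIC))
E
python3 g.py pics/g1.png
```

```text
tcp [ 495.3 -212.3  279.4] [[-0.028, -1.0, -0.001], [-1.0, 0.028, 0.0], [-0.0, 0.001, -1.0]] 61.09030209481716
glass n 95 mean [ 494.4 -220.1  283.5] z range [250.8 316.4] x range [480.7 515.8]
normal [0.111 0.994 0.009]
lowest z [221.5 224.3 225. ]
```

View pics/g1.png

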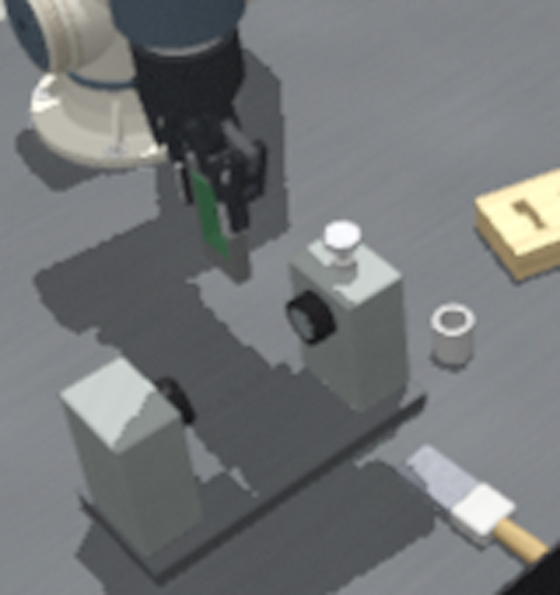

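The crop shows the filter held upright above the gap, glass at (210,215), with the plunger up at (343,238). The glass centre is about 2–4 mm above the TCP height, so I lower 162 mm.

>>> {"op": "carry_out", "data": {"commands": [[[1, 0, 10], 0], [[2, 0, 28], 0], [[2, 0, 50], 0], [[2, 0, 72], 0], [[2, 0, 94], 0], [[2, 0, 112], 0], [[2, 0, 122], 0], [[2, 0, 122], 0]]}}

```text
clock: 10.55
tcp_pos: [494.4, -214.4, 156.2]
ee_rot: [[-0.028, -1.0, -0.003], [-1.0, 0.028, 0.001], [-0.001, 0.003, -1.0]]
force: [-0.4, -0.6, -0.6]
gripper_width: 0.529
gripper_force: 61.1
```

>>> {"op": "carry_out", "data": {"commands": [[[0, 0, 8], 0], [[0, 0, 20], 0], [[0, 0, 32], 0], [[0, 0, 40], 0], [[0, 0, 40], 0], [[0, 0, 40], 0], [[0, 0, 40], 0], [[0, 0, 40], 0]]}}

```text
clock: 11.35
tcp_pos: [495.8, -215.2, 118.3]
ee_rot: [[-0.029, -1.0, 0.001], [-1.0, 0.029, -0.0], [0.0, -0.001, -1.0]]
force: [0.1, 0.1, -0.4]
gripper_width: 0.526
gripper_force: 61.1
```

```bash
python3 g.py pics/g2.png
python3 - <<'E'
from m import *
s=state();print(s['force'],s['dq'].round(2))
for n in('scene',):
    P=pts(load(n));C=load(n)['color']
    # dark barrel points facing the camera, in the gap
    m=(C.max(-1)<70)&(abs(P[...,0]-495)<30)&(P[...,1]>-290)&(P[...,1]<-140)&(P[...,2]>85)&(P[...,2]<150)&(abs(P[...,1]+215)>45)
    for sgn in(1,-1):
        q=P[m&(sgn*(P[...,1]+215)>0)];print(len(q),q.min(0).round(1),q.max(0).round(1))
    m=(abs(P[...,2]-190)<4)&(P[...,0]>440)&(P[...,0]<560)&(P[...,1]>-150)&(P[...,1]<-60);print('plunger',m.sum(),P[m].mean(0))
E
```

```text
tcp [ 495.7 -215.2  118.2] [[-0.029, -1.0, 0.001], [-1.0, 0.029, -0.0], [0.0, -0.001, -1.0]] 61.1177933961153
glass n 70 mean [ 495.  -223.3  124.5] z range [ 89.7 155.5] x range [481.9 516.6]
normal [0.14  0.99  0.016]
lowest z [60.1 61.8 62.5]
[ 0.12874638  0.02556299 -0.9370204 ] [ 0.01  0.06 -0.12 -0.1  -0.    0.08]
84 [ 473.7 -155.8  100.3] [ 519.6 -140.   145.4]
57 [ 479.1 -289.8  115. ] [ 514.9 -277.   144.6]
plunger 67 [ 498.05936985 -105.02319499  189.86377568]
```

View pics/g2.png

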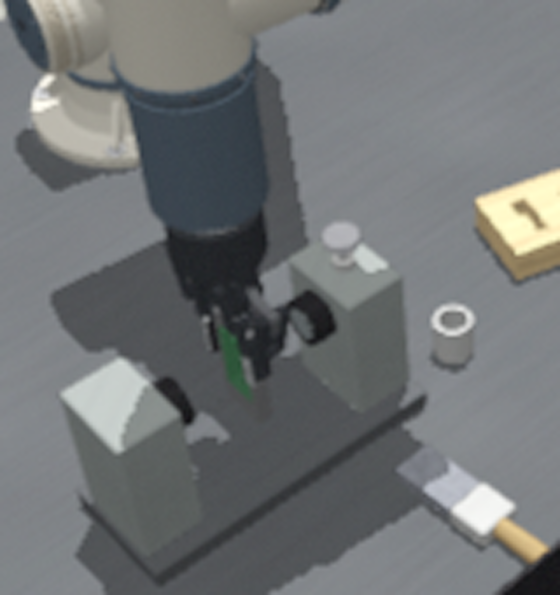

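The filter hangs between the barrels, glass at (237,365), clear on all sides and with the plunger up. The glass normal from a few mixed pixels was noisy, so I check squareness more robustly before handing in.

Run:
```python
from m import *
acc=[]
for k in range(8):
    c=read_camera('scene');P=pts(c);C=c['color'].astype(int);t=np.array([495.7,-215.2,118.2]);q=P-t
    g=(abs(q[...,0])<40)&(abs(q[...,1])<30)&(abs(q[...,2])<50)&(C[...,1]>C[...,0]+25)&(C[...,1]>C[...,2]+10)
    h=cv2.erode(g.astype(np.uint8),np.ones((1,3)))>0
    acc.append(P[h])
A=np.vstack(acc);w=np.ones(len(A),bool)
for _ in range(5):
    X=np.c_[A[:,0]-495,A[:,2]-120,np.ones(len(A))];k=np.linalg.lstsq(X[w],A[w,1],rcond=None)[0];r=A[:,1]-X@k;w=abs(r)<2*r[w].std()
print(len(A),w.sum(),'normal angle x,z',-k[:2],'y',k[2],'std',r[w].std())
```

```text
248 221 normal angle x,z [0.12129569 0.01146482] y -222.86739136014552 std 0.6249783554009294
```

Run:
```python
from m import *
def fit(A):
    # local axes: rotate into expected frame
    w=np.ones(len(A),bool)
    for _ in range(5):
        X=np.c_[A[:,0]-A[:,0].mean(),A[:,2]-A[:,2].mean(),np.ones(len(A))];k=np.linalg.lstsq(X[w],A[w,1],rcond=None)[0];r=A[:,1]-X@k;w=abs(r)<2*r[w].std()
    return len(A),np.round(np.degrees(np.arctan(k[0])),2),np.round(k[1],3)
acc={k:[] for k in('held','a','b','barrelhead2')}
for i in range(8):
    c=read_camera('scene');P=pts(c);C=c['color'].astype(int)
    gr=(C[...,1]>C[...,0]+25)&(C[...,1]>C[...,2]+10)
    for nm,(x,y,z) in {'held':(495.7,-215,118),'a':(483,203,60),'b':(500,257,60)}.items():
        g=gr&(abs(P[...,0]-x)<35)&(abs(P[...,1]-y)<25)&(abs(P[...,2]-z)<45)
        acc[nm].append(P[cv2.erode(g.astype(np.uint8),np.ones((1,3)))>0])
    # tester head 1 inner?? use head 2 outer face (facing -y), visible to the camera
    m=(abs(P[...,0]-491)<38)&(abs(P[...,1]+358)<8)&(P[...,2]>35)&(P[...,2]<140);acc['barrelhead2'].append(P[m])
for k,v in acc.items(): 
    A=np.vstack(v)
    if len(A)>10: print(k,fit(A))
print('expected yaw: held -1.7, short -16.6, head -1.7')
```

```text
held (244, np.float64(-5.86), np.float64(-0.007))
a (79, np.float64(-22.01), np.float64(-0.034))
b (94, np.float64(-21.83), np.float64(-0.029))
barrelhead2 (2000, np.float64(-1.42), np.float64(0.002))
expected yaw: held -1.7, short -16.6, head -1.7
```

The same fit on the short filters is off by about -5°, so it is a small-patch bias and the held filter is square to within about 1°. I'll hand in.

```bash
python3 -c "from station import finish_job; print(finish_job())"
```

```text
the job is handed in; nothing more can be done
None
```

I pressed the plunger to its stop and it sprang back. The tall filter is now held upright between the barrels, centred on the light axis to within a few mm and square to it to about 1°. I've handed the job in; it returned no verdict.

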